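# Seat a battery pack in the charger

### The arm

A 6-joint arm with a two-finger parallel gripper is mounted at the origin on the work surface. World frame = base frame: x ahead of the robot, y to its left, z up, the work surface at z = 0. Lengths are in m, angles in rad, forces in N, time in s.
With the tool pointing down it reaches from about 0.375 to 0.9 m from the base axis. Payload 3.1 kg.
Tool frame: the origin (TCP) lies midway between the tips of the shut fingers; the grasp point (between the pads) lies 19 mm behind it; x points along the fingers, z is the direction in which the jaws open and shut, and the axes are right-handed (so a half turn about x gives the same grasp; the last joint's range is limited). The gripper opens to 87 mm and grips with 3 to 60 N. Pads are 19 mm wide; open, the fingers measure 117 mm over their backs; the gripper's body (75 mm by 190 mm) begins 51 mm behind the grasp point.
Start: joints at [-1.29, 0.527, 1.433, -0, 1.181, -0.178], TCP at [0.277, -0.56, 0.183] pointing down, gripper open.
Joint ranges: [-3.08, 3.08], [-0.75, 2.2], [0.22, 2.44], [-1.43, 4.57], [0, 2.65], [-2.85, 2.85]. Speed limits (rad/s): [2.79, 2.79, 3.14, 3.14, 3.14, 3.14].

### API

Orientations are given as a unit quaternion [x, y, z, w].
In Python, from rig import readout, imaging, robot gives the robot as it stands. The module is installed in compiled form; this text tells all that it offers.
- The arm moves only by the tool play_rows, never from a script. Its argument "rows" is text: rows parted by semicolons, each of 7 numbers parted by spaces: the turn, a rotation vector about the tool's x, y, z in rad, then the shift along the tool's x, y, z in mm, then the closure, from 0 (fully open) to 1 (shut). In form: ax ay az tx ty tz gripper; .... A call has 1 to 8 rows; each row shifts and turns the commanded pose from where the row before left it, along the tool's axes as they then stand; what a row does not reach is not made up. A row lasts 1/12 s, in which the tool goes at most 41.7 mm and 7.16 degrees, less where a joint would pass 70% of its speed; a pose out of reach is approached as far as the arm can. A call with a gripper value outside its range is refused whole. The fingers move at their own pace and stop on an object; "squeeze" is the grip in N (left out, the last holds). Time passes only in rows, so rows that do not move let the fingers close. It gives the time, the measured TCP pose, the force and the opening at its end, in the units of the state.
- readout.get_obs(): the state, without advancing time (a new reading comes with each control period).
- imaging.camera(name): name is "side" or "top"; returns the picture (480x640x3 uint8, blue, green, red); there is no depth.
- imaging.camera_info(name): a dict with "K" (3x3 intrinsics, pixels), "world_to_cam" (4x4, takes a point from world to camera coordinates). Camera axes: x right, y down, z forward; pixel columns grow to the right and rows downward; lengths in m; the calibration is good to about 2 mm. A picture is of the moment at which its call begins. camera_info takes no time and is no camera call.
- robot.hand_in(): hands the job in, once; it reports no verdict.
The state is a dict: "time": time; "q": joint angles; "joint_velocities": joint speeds; "joint_torque": joint torques, N m; "position": TCP position; "tool_rot": TCP orientation; "ft_force": force on the tool from outside, world axes, zero at the start; "moment": the same for the moment, N m; "grip_width": finger opening in m.
Only numpy, scipy, OpenCV 4.12 (cv2) and the standard library are available. Lean on these libraries where they do the work, as an engineer would, in place of code of your own. Each camera call takes 0.05 s, during which the arm holds its last target. There are 200 camera calls.

### The job

Put the tall slim battery pack from the returns tray on charge: stand it in the charger's free bay, foot down and notched edge towards the bay's brass spring plunger, and push it down until the sprung ball clicks into the notch and holds it fully home; then let go. The bay's cup may be clamped a few millimetres off its mark, so feel for the mouth and push gently, because a hard push bends the contacts. Leave everything else on the desk where it is.

Things in the scene. Friction and masses are not known exactly. Their poses are not given: they have to be found in the camera images.
- pack: The tall slim black battery pack with a grey top, 42 mm (its x) by 22 mm (its y) by 90 mm tall, about 0.12 kg, standing in the tray. Origin: centre of its foot's underside; z up. The foot is chamfered 3.5 mm at its two narrow edges, square at the broad faces. Grip it across the 42 mm, near the top: fully home, the upper 50 mm stand out of the cup.
- pack_notch (a point): Middle of the notch across the pack's narrow +x edge: 21 mm in +x from the pack's origin and 15 mm above its foot; the notch is 9 mm tall and 4.5 mm deep.
- bay: The charger's free bay: an aluminium foot plate 100 (its x) by 58 (its y) by 5 mm thick on the charger's deck, with a grey cup 64 by 40 by 44 mm on it. Origin: centre of the plate's underside; z up. A pack fully home has its origin 9 mm above this one, its x along this x. More than 35 N between pack and bay bends the contacts.
- bay_mark (a point): Nominal centre of the cup's mouth, 49 mm above the bay's origin. The cup is clamped through slotted ears anywhere up to 9 mm from this mark along the bay's y, either way (in x it is centred). This offset is in no reported pose; it can be felt and shows in pictures. The cup does not give. Bore 43.5 by 23.6 mm (0.8 mm play on each side), 40 mm deep, 1 mm chamfer at the mouth.
- bay_ball (a point): Nominal place of the steel ball (12 mm across) of the brass plunger on the cup's +x side, 23 mm above the bay's origin; it shifts with the cup. It stands 4.5 mm into the bore. The foot meets it about 20 mm inside the mouth; pushing past takes 10 to 15 N; in the last 4 mm it snaps into the notch. Contacts push up with 2 to 5 N over the last 5 mm; the floor is rigid.
- charger: Black three-bay charger housing, 150 mm (x) by 216 mm (y), deck 28 mm high, fixed to the desk. Origin: centre of its underside. The three bays stand on its deck side by side along its y, 64 mm apart; two of them hold a pack that stands out 50 mm above its cup (top 127 mm above the desk).
- tray: Low grey returns tray, 120 mm (x) by 150 mm (y), 20 mm tall, walls and floor 3 mm, fixed. Origin: centre of its underside.
- squat_pack: Short square black battery lying in the same tray, 55 by 36 by 30 mm tall. Bystander. Origin: centre of its underside.
- terminal: Handheld stock terminal lying on the desk beside the charger, 150 by 70 by 22 mm. Bystander. Origin: centre of its underside.
- toy_robot: Toy robot standing behind the charger, about 90 mm wide and 130 mm tall. Bystander. Origin: centre of its underside.
- toy_truck: Toy truck behind the charger, 110 by 62 by 57 mm. Bystander. Origin: centre of its underside.
- label_roll: Roll of labels standing on its end, 90 mm across, 50 mm tall. Bystander. Origin: centre of its underside.
- mug: White mug, 82 mm across, 92 mm tall. Bystander. Origin: centre of its underside.
- tape_dispenser: Desk tape dispenser, 150 by 60 by 92 mm. Bystander. Origin: centre of its underside.
Not all that is in view belongs to the job. What is shaped like the pack but turquoise is not meant.

How it is judged:
On the way, in this order (a step that is already met when the one before it is completed fails the run):
1. the pack is lifted clear of the tray (height (world z) of pack above 0.06 m), for 0.1 s.
2. the pack's foot is inside the free bay's mouth, notched edge towards the plunger (z of pack in the frame of bay below 0.043 m and x of pack in the frame of bay between -0.004 and 0.004 m and y of pack in the frame of bay between -0.012 and 0.012 m and x of pack_notch in the frame of bay above 0.012 m), for 0.1 s.
At the end, for the whole second after the job is handed in: The pack stands released and at rest in the free bay, upright within 4 degrees, notched edge towards the plunger, its foot no more than 2 mm above the cup's floor, where only the ball in the notch holds it against the contacts; every other thing is still where it was (z of pack in the frame of bay between 0.006 and 0.011 m and x of pack in the frame of bay between -0.004 and 0.004 m and y of pack in the frame of bay between -0.012 and 0.012 m and x of pack_notch in the frame of bay above 0.012 m and angle between pack's own z axis and vertical below 0.07 rad and linear speed of pack below 0.01 m/s); the robot touches nothing.
It fails at once if pack and bay pushed together with more than 35 N (contact force between pack and bay above 35 N).
It fails at once if another thing on the desk moved by more than 20 mm (distance of any of squat_pack, terminal, toy_robot, toy_truck, label_roll, mug, tape_dispenser from where it was at the start of the episode above 0.02 m).
It also fails if it takes over 58 s, if anything falls off the work surface, if the arm or the gripper's body presses on something with over 40 N, if the wrist force passes 120 N, or if a joint passes its speed limit or range.

## Working session

There is one attempt and no reset: what is moved stays moved. The work goes in short steps, Python scripts to look and compute and a tool call to move; the robot and the scene stay as the last step left them, time stands still between calls to the robot, and variables do not carry over. Pictures are saved under pics/ and viewed, about 8 in all and at most 12, crops included, and the job is handed in when it is done.

Besides the shell and the picture viewer there is one more tool, called as a command line: name --argument value ..., lists and objects as JSON in quotes. play_rows: Moves the arm, as the interface text tells. Its arguments: {"type":"object","properties":{"rows":{"type":"string"},"squeeze":{"type":"number"}},"required":["rows"]}

```bash
mkdir -p pics; python3 - <<'E'
from rig import readout, imaging, robot
import cv2
for n in("top","side"):
    im=imaging.camera(n); cv2.imwrite(f"pics/{n}0.png",im)
    i=imaging.camera_info(n); print(n,i["K"],i["world_to_cam"])
print(readout.get_obs())
E
```

```text
top [[593.10821702   0.         322.61919122]
 [  0.         593.10821702 234.77032233]
 [  0.           0.           1.        ]] [[ 0.02577031 -0.99948126  0.01931573 -0.03448252]
 [-0.98553795 -0.02863854 -0.16701731  0.56398506]
 [ 0.16748384 -0.0147323  -0.98576474  1.5831827 ]
 [ 0.          0.          0.          1.        ]]
side [[601.18649232   0.         310.17184177]
 [  0.         601.18649232 242.94103041]
 [  0.           0.           1.        ]] [[-0.76825018 -0.64014825  0.00137101  0.40716098]
 [-0.48198134  0.5770199  -0.6593497   0.31100847]
 [ 0.42129045 -0.50720633 -0.75183515  1.25073769]
 [ 0.          0.          0.          1.        ]]
{'time': 0.1, 'q': array([-1.29050884e+00,  5.28356981e-01,  1.43377355e+00, -1.53004248e-05,
        1.18135688e+00, -1.78502504e-01]), 'joint_velocities': array([ 0.00094313, -0.0021866 , -0.00321224,  0.00111929,  0.00234843,
        0.00031573]), 'joint_torque': array([-4.82336181e-04, -4.40985096e+01, -1.77151304e+01,  6.34012953e-02,
        5.34198701e-02, -3.31217575e-05]), 'position': array([ 0.27660794, -0.55965506,  0.1821797 ]), 'tool_rot': array([ 0.37365122,  0.60109762, -0.37276068,  0.60009657]), 'ft_force': array([-0.19453649, -0.34200789,  0.22602348]), 'moment': array([-0.02468301, -0.02957131, -0.01815273]), 'grip_width': 0.08725709429688404}
```

View pics/top0.png

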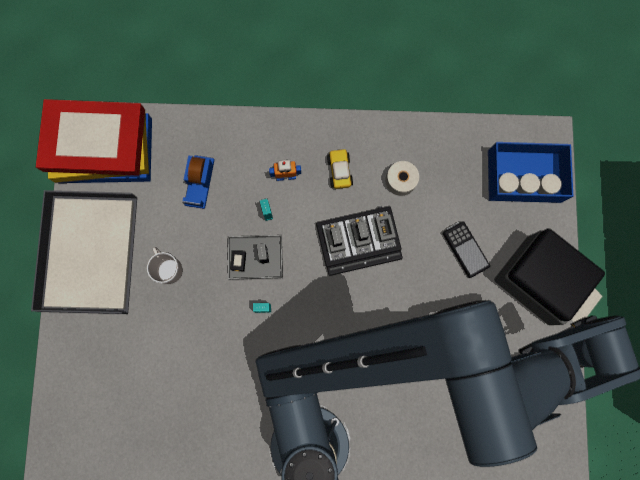

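View pics/side0.png

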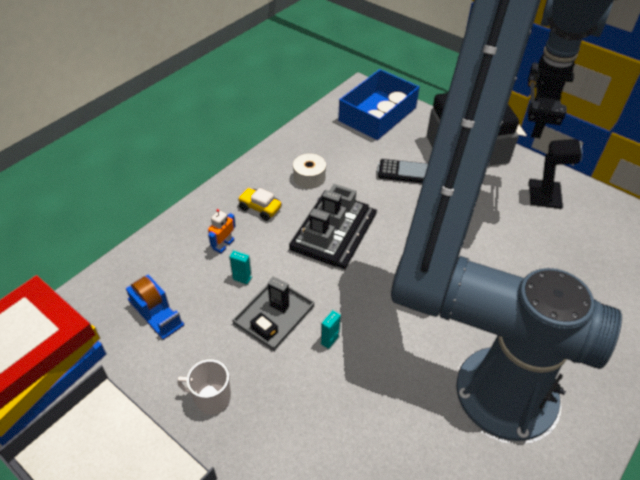

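Top view: the tray is at (255,257), with the tall pack at about (262,252) and the squat pack at (238,260). The turquoise decoys are at (265,208) and (261,307). The charger is at (360,240), and its free bay looks like the right one at about (385,226). I'll enlarge these.

```bash
cat > h.py <<'E'
from rig import readout, imaging, robot
import cv2, numpy as np
def crop(im,x,y,w,h,s): return cv2.resize(im[y:y+h,x:x+w],None,fx=s,fy=s,interpolation=cv2.INTER_CUBIC)
def ray(n,u,v,z):
    i=imaging.camera_info(n);T=i["world_to_cam"];R,t=T[:3,:3],T[:3,3]
    d=R.T@np.linalg.inv(i["K"])@[u,v,1];c=-R.T@t
    return c+d*(z-c[2])/d[2]
def proj(n,p):
    i=imaging.camera_info(n);T=i["world_to_cam"];q=i["K"]@(T[:3,:3]@p+T[:3,3]);return q[:2]/q[2]
E
python3 - <<'E'
from h import *
t=cv2.imread("pics/top0.png");s=cv2.imread("pics/side0.png")
a=crop(t,220,225,72,60,5.5);b=crop(t,310,200,100,75,4);c=crop(s,230,265,90,84,4.4);d=crop(s,285,175,100,95,4)
f=lambda x:cv2.resize(x,(400,300)) 
out=np.zeros((600,800,3),np.uint8)
for k,x in enumerate((crop(t,220,225,68,51,400/68),crop(t,310,200,100,75,4),crop(s,228,270,92,69,400/92),crop(s,285,175,100,75,4))):
    x=cv2.resize(x,(400,300)); out[k//2*300:k//2*300+300,k%2*400:k%2*400+400]=x
out=np.clip(255*(out/255.)**0.6,0,255).astype(np.uint8)
cv2.imwrite("pics/col.png",out)
E
```

```text
(no output)
```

View pics/col.png

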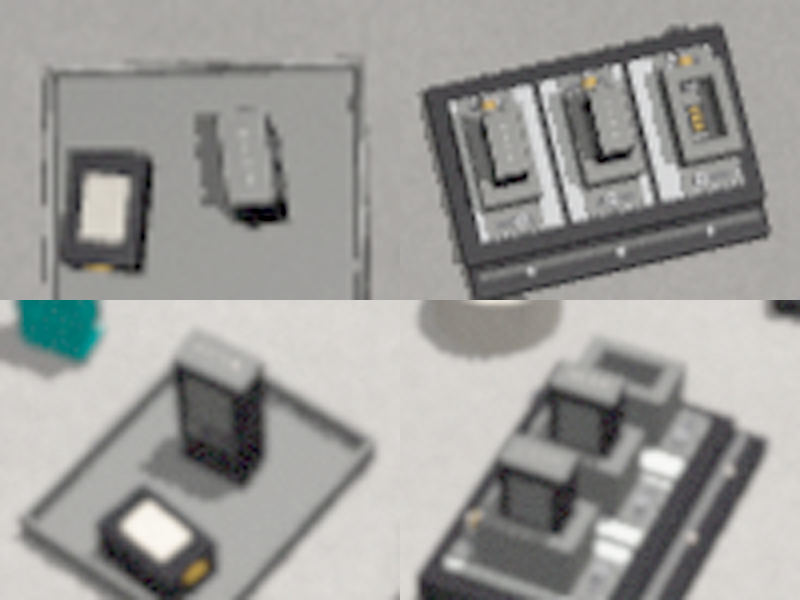

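Two dark packs are in the tray. The upright, slim one with the grey top at top px (262,252), side px (278,292), matches the description. The one at (238,260) is squat with a white label, and the turquoise ones are decoys. The free bay is the right one (top px about (385,227)), where the bore and its contacts are visible, and the brass plungers face image-up (world +x). Next I'll check the pack's notch side and measure the bay closely.

```bash
python3 - <<'E'
from h import *
def avg(n): return np.mean([imaging.camera(n).astype(float) for _ in range(4)],0)
t=avg("top");s=avg("side");np.savez("avg.npz",t=t,s=s)
out=np.zeros((600,800,3),np.uint8)
for k,(im,x,y,w,h) in enumerate(((t,248,238,32,24),(t,366,206,40,30),(s,262,276,40,30),(s,322,178,40,30))):
    c=cv2.resize(np.clip(255*(im[y:y+h,x:x+w]/255)**.45,0,255).astype(np.uint8),(400,300),interpolation=cv2.INTER_CUBIC)
    f=400/w
    for j in range(0,w,5): cv2.putText(c,str(x+j),(int((j+.5)*f),8),0,.3,(0,0,255));cv2.line(c,(int((j+.5)*f),9),(int((j+.5)*f),14),(0,0,255))
    for j in range(0,h,5): cv2.putText(c,str(y+j),(0,int((j+.5)*f)+3),0,.3,(0,0,255));cv2.line(c,(22,int((j+.5)*f)),(27,int((j+.5)*f)),(0,0,255))
    out[k//2*300:k//2*300+300,k%2*400:k%2*400+400]=c
cv2.imwrite("pics/col2.png",out)
E
```

```text
(no output)
```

View pics/col2.png

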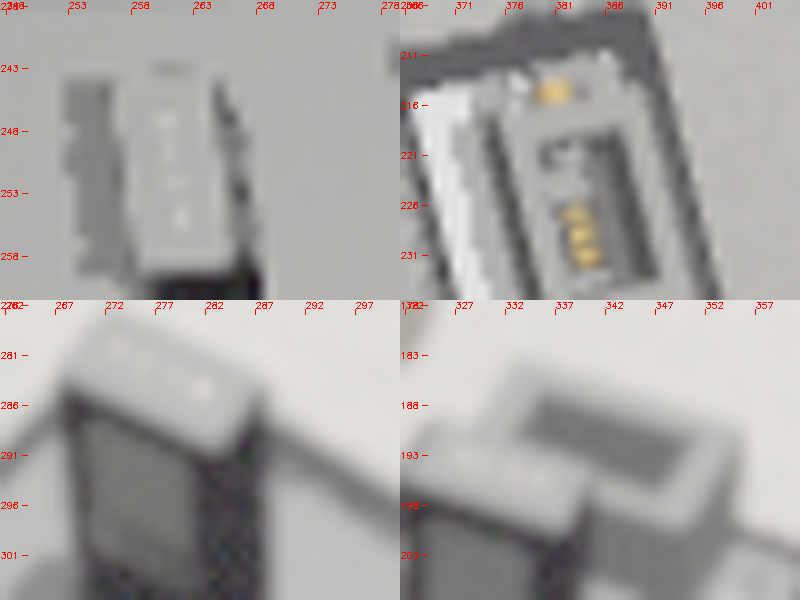

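```bash
python3 - <<'E'
from h import *
def rep(nm,n,P,z):
    W=np.array([ray(n,*p,z)[:2] for p in P]);c=W.mean(0)
    e=W-np.roll(W,-1,0);print(nm,np.round(c,4),"edges mm",np.round(np.linalg.norm(e,axis=1)*1e3,1),"ang",np.round([np.degrees(np.arctan2(*v[::-1]))%180 for v in e],1))
rep("pack","top",[(256.7,243.5),(264.5,243.5),(266.9,258.7),(258.3,259.1)],.093)
rep("packside","side",[(272.3,277.5),(287.3,285),(284,291),(268,284.5)],.093)
rep("mouth","top",[(379.5,219),(387.2,218),(391.5,233.5),(383.3,235)],.077)
rep("mouthS","side",[(335.5,187),(350.5,192),(347,196.5),(333.5,190.7)],.077)
d=np.load("avg.npz");t=d["t"].astype(np.uint8)
# charger outline: dark mask
g=t.max(2);m=(g<75).astype(np.uint8);m[:200]=0;m[280:]=0;m[:,:310]=0;m[:,410:]=0
m=cv2.morphologyEx(m,cv2.MORPH_CLOSE,np.ones((15,15)))
cs,_=cv2.findContours(m,0,2);c=max(cs,key=cv2.contourArea);b=cv2.boxPoints(cv2.minAreaRect(c));print(b)
rep("charger","top",b,.028)
# deck plates of free bay: plate corners / bright region
out=np.zeros((600,800,3),np.uint8)
for k,(im,x,y,w,h) in enumerate(((d["s"],258,284,40,30),(t,358,204,48,36),(d["s"],258,284,40,30),(t,310,204,100,75))):
    f=400/w
    c=cv2.resize(np.clip(255*(im[y:y+h,x:x+w]/255)**(.3 if k==0 else .7),0,255).astype(np.uint8),(400,300),interpolation=cv2.INTER_CUBIC)
    for j in range(0,w,5): cv2.putText(c,str(x+j),(int((j+.5)*f),8),0,.3,(0,0,255))
    for j in range(0,h,5): cv2.putText(c,str(y+j),(0,int((j+.5)*f)+3),0,.3,(0,0,255))
    out[k//2*300:k//2*300+300,k%2*400:k%2*400+400]=c
cv2.imwrite("pics/col3.png",out)
E
```

```text
pack [0.5081 0.1425] edges mm [20.7 41.3 22.8 42.1] ang [91.6 11.2 94.3  8.3]
packside [0.502  0.1445] edges mm [39.6 17.7 39.8 21.3] ang [  8.2 107.3  13.4 105.9]
mouth [ 0.5878 -0.1881] edges mm [21.2 44.1 22.7 45.1] ang [ 99.2  15.8 102.1  13.8]
mouthS [ 0.5843 -0.1905] edges mm [42.  19.  39.8 14.8] ang [ 13.8  99.5   7.7 108. ]
[[303.58826 225.35297]
 [389.94122 203.76474]
 [405.00006 264.00003]
 [318.6471  285.58826]]
charger [ 0.5436 -0.1084] edges mm [250.6 174.8 246.4 173.1] ang [106.   14.2 105.6  15.6]
```

View pics/col3.png

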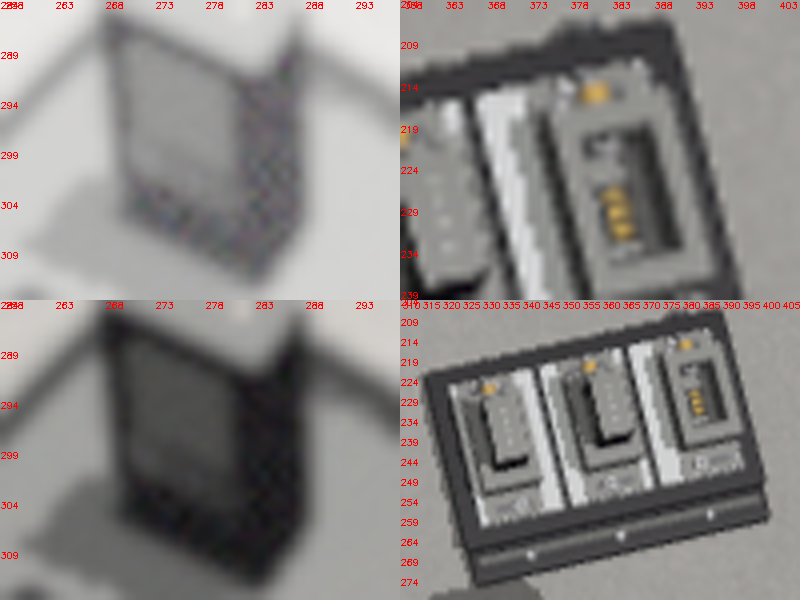

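```bash
cat >> h.py <<'E'
from scipy.spatial.transform import Rotation as Ro
def st():
    o=readout.get_obs();R=Ro.from_quat(o["tool_rot"]).as_matrix()
    print("t",round(o["time"],2),"pos",np.round(o["position"]*1e3,1),"F",np.round(o["ft_force"],1),"M",np.round(o["moment"],2),"w",round(o["grip_width"]*1e3,1),"q",np.round(o["q"],2),"zyaw",round(np.degrees(np.arctan2(R[1,2],R[0,2])),2),"xaxis",np.round(R[:,0],3))
    return o,R
def to(target,yaw):
    "shift in tool axes (mm) and tool-x turn (rad) for tcp target, tool z at yaw deg, pointing down"
    o,R=st();y=np.radians(yaw);x=np.array([0,0,-1.]);z=np.array([np.cos(y),np.sin(y),0]);G=np.c_[x,np.cross(z,x),z]
    rv=Ro.from_matrix(R.T@G).as_rotvec()
    print("rotvec",np.round(rv,4),"shift now-axes",np.round(R.T@(np.array(target)-o["position"])*1e3,1),"shift goal-axes",np.round(G.T@(np.array(target)-o["position"])*1e3,1))
E
python3 - <<'E'
from h import *
to([.506,.143,.15],10.5); to([.506,.143,.15],190.5)
E
```

```text
t 0.5 pos [ 276.8 -560.3  183. ] F [-0.3 -0.3 -1.6] M [-0.   -0.01  0.03] w 87.0 q [-1.29  0.53  1.43 -0.    1.18 -0.18] zyaw -63.71 xaxis [-0.  0. -1.]
rotvec [-1.2953e+00 -1.0000e-04 -1.0000e-04] shift now-axes [  33.1  517.  -529. ] shift goal-axes [ 33.  649.7 353.5]
t 0.5 pos [ 276.8 -560.3  183. ] F [-0.3 -0.3 -1.6] M [-0.   -0.01  0.03] w 87.0 q [-1.29  0.53  1.43 -0.    1.18 -0.18] zyaw -63.71 xaxis [-0.  0. -1.]
rotvec [ 1.8463e+00 -1.0000e-04  1.0000e-04] shift now-axes [  33.1  517.  -529. ] shift goal-axes [  33.  -649.7 -353.5]
```

play_rows --rows "0 0 0 0 28 -28.7 0;0 0 0 0 28 -28.7 0;0 0 0 0 28 -28.7 0;0 0 0 0 28 -28.7 0;0 0 0 0 28 -28.7 0;0 0 0 0 28 -28.7 0;0 0 0 0 28 -28.7 0;0 0 0 0 28 -28.7 0"

```text
time: 1.17
position: [0.3763, -0.2536, 0.1833]
tool_rot: [0.373, 0.6, -0.373, 0.601]
ft_force: [0.9, -0.6, 0.1]
grip_width: 0.087
```

play_rows --rows "0 0 0 0 28 -28.7 0;0 0 0 0 28 -28.7 0;0 0 0 0 28 -28.7 0;0 0 0 0 28 -28.7 0;0 0 0 0 28 -28.7 0;0 0 0 0 28 -28.7 0;0 0 0 0 28 -28.7 0;0 0 0 0 28 -28.7 0"

```text
time: 1.83
position: [0.4756, 0.0518, 0.1834]
tool_rot: [0.373, 0.6, -0.373, 0.601]
ft_force: [0.9, -0.2, -0.2]
grip_width: 0.0868
```

play_rows --rows "-0.12 0 0 0 0 0 0;-0.12 0 0 0 0 0 0;-0.12 0 0 0 0 0 0;-0.12 0 0 0 0 0 0;-0.12 0 0 0 0 0 0;-0.12 0 0 0 0 0 0;-0.12 0 0 0 0 0 0;-0.12 0 0 0 0 0 0"

```text
time: 2.5
position: [0.4752, 0.0498, 0.1833]
tool_rot: [0.052, 0.705, -0.052, 0.705]
ft_force: [-0.4, 0.3, 0.4]
grip_width: 0.0868
```

play_rows --rows "-0.12 0 0 0 0 0 0;-0.12 0 0 0 0 0 0;-0.095 0 0 0 0 0 0;0 0 0 0 0 0 0"

```text
time: 2.83
position: [0.4752, 0.0498, 0.1832]
tool_rot: [-0.065, 0.704, 0.065, 0.704]
ft_force: [0.4, 0.0, 0.3]
grip_width: 0.087
```

```bash
python3 - <<'E'
from h import *
to([.506,.143,.12],10.5)
E
```

```text
t 2.83 pos [475.2  49.8 183.2] F [0.4 0.  0.3] M [ 0.03 -0.15 -0.01] w 87.0 q [-0.13  0.33  1.79 -0.    1.02 -0.31] zyaw 10.57 xaxis [ 0. -0. -1.]
rotvec [0.0013 0.0003 0.0001] shift now-axes [63.2 86.  47.4] shift goal-axes [63.2 86.1 47.3]
```

play_rows --rows "0 0 0 0 28.7 15.8 0;0 0 0 0 28.7 15.8 0;0 0 0 0 28.6 15.8 0;0 0 0 30 0 0 0;0 0 0 20 0 0 0;0 0 0 0 0 0 0"

```text
time: 3.33
position: [0.5029, 0.1434, 0.1297]
tool_rot: [-0.064, 0.707, 0.064, 0.701]
ft_force: [-1.0, -0.5, -0.6]
grip_width: 0.0871
```

```bash
python3 - <<'E'
from h import *
o,R=st()
s=imaging.camera("side");t=imaging.camera("top")
p=o["position"]
for n in("side","top"): print(n,proj(n,p),proj(n,np.array([.506,.143,.093])))
a=cv2.resize(np.clip(255*(s[235:335,220:340]/255)**.6,0,255).astype(np.uint8),(480,400),interpolation=cv2.INTER_CUBIC)
b=cv2.resize(np.clip(255*(t[210:290,220:290]/255)**.6,0,255).astype(np.uint8),(315,360),interpolation=cv2.INTER_CUBIC)
out=np.zeros((400,800,3),np.uint8);out[:,:480]=a;out[:360,480:795]=b
cv2.imwrite("pics/hov.png",out)
E
```

```text
t 3.33 pos [502.9 143.4 129.7] F [-1.  -0.5 -0.6] M [-0.03 -0.07  0.03] w 87.1 q [ 0.06  0.47  1.74 -0.    0.94 -0.12] zyaw 10.43 xaxis [-0.008 -0.001 -1.   ]
side [277.23516426 273.57091097] [276.96690358 283.12155195]
top [259.98984658 251.20433157] [261.36511036 251.97975966]
```

View pics/hov.png

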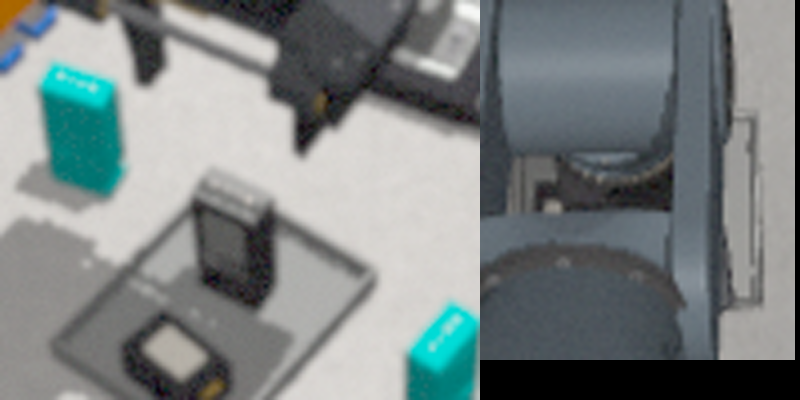

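```bash
python3 - <<'E'
from h import *
to([.505,.143,.12],10.5)
o=readout.get_obs();R=Ro.from_quat(o["tool_rot"]).as_matrix()
for a in(-.0435,-.055,.0435,.055):
  for b in(0,-.01,-.02): print(a,b,np.round(proj("side",o["position"]+R@[b,0,a]),1))
E
```

```text
t 3.43 pos [505.6 143.  132.8] F [0.2 0.7 0.6] M [ 0.07 -0.19 -0.03] w 86.6 q [ 0.06  0.47  1.73  0.    0.95 -0.12] zyaw 10.4 xaxis [-0.002 -0.    -1.   ]
rotvec [-0.0017 -0.0017 -0.0002] shift now-axes [12.8  0.1 -0.6] shift goal-axes [12.8  0.1 -0.6]
-0.0435 0 [293.8 279.8]
-0.0435 -0.01 [293.7 276.9]
-0.0435 -0.02 [293.6 274. ]
-0.055 0 [298.5 281.9]
-0.055 -0.01 [298.4 279. ]
-0.055 -0.02 [298.4 276.1]
0.0435 0 [259.3 264.2]
0.0435 -0.01 [259.  261.3]
0.0435 -0.02 [258.7 258.3]
0.055 0 [254.8 262.2]
0.055 -0.01 [254.5 259.3]
0.055 -0.02 [254.2 256.3]
```

play_rows --rows "-0.002 -0.002 0 30 0 -0.6 0;0 0 0 25 0 0 0;0 0 0 15 0 0 0;0 0 0 9 0 0 0;0 0 0 0 0 0 0"

```text
time: 3.85
position: [0.5055, 0.1424, 0.0536]
tool_rot: [-0.065, 0.704, 0.065, 0.704]
ft_force: [-0.3, 0.2, -0.1]
grip_width: 0.087
```

play_rows --rows "0 0 0 0 0 0 0.3;0 0 0 0 0 0 0.4;0 0 0 0 0 0 0.5;0 0 0 0 0 0 0.6;0 0 0 0 0 0 0.7;0 0 0 0 0 0 0.7;0 0 0 0 0 0 0.7;0 0 0 0 0 0 0.7" --squeeze 30

```text
time: 4.52
position: [0.5056, 0.1429, 0.0542]
tool_rot: [-0.065, 0.703, 0.065, 0.705]
ft_force: [-0.3, -0.3, 0.3]
grip_width: 0.0418
```

```bash
python3 - <<'E'
from h import *
o,R=st()
s=imaging.camera("side")
cv2.imwrite("pics/grip.png",cv2.resize(np.clip(255*(s[215:335,220:340]/255)**.5,0,255).astype(np.uint8),(600,600),interpolation=cv2.INTER_CUBIC))
E
```

```text
t 4.52 pos [505.6 142.9  54.2] F [-0.3 -0.3  0.3] M [ 0.01 -0.08 -0.02] w 41.8 q [ 0.06  0.59  1.8   0.    0.75 -0.12] zyaw 10.6 xaxis [ 0.002  0.    -1.   ]
```

play_rows --rows "0 0 0 -10 0 0 0.7;0 0 0 -20 0 0 0.7;0 0 0 -30 0 0 0.7;0 0 0 -30 0 0 0.7;0 0 0 -30 0 0 0.7;0 0 0 -20 0 0 0.7;0 0 0 -10 0 0 0.7;0 0 0 0 0 0 0.7"

```text
time: 5.23
position: [0.507, 0.143, 0.2069]
tool_rot: [-0.065, 0.701, 0.065, 0.707]
ft_force: [-0.2, 0.4, -0.9]
grip_width: 0.0262
```

```bash
python3 - <<'E'
from h import *
o,R=st()
s=np.mean([imaging.camera("side").astype(float) for _ in range(4)],0)
c=o["position"];print(proj("side",c),[proj("side",c+R@[.051,0,k]) for k in(-.021,.021)])
u,v=proj("side",c).astype(int)
im=s[v-25:v+35,u-40:u+40]
im=np.clip(255*(im/255)**.4,0,255).astype(np.uint8)
im=cv2.resize(im,(800,600),interpolation=cv2.INTER_CUBIC);print(u-40,v-25)
cv2.imwrite("pics/lift.png",im)
E
```

```text
t 5.23 pos [507.  143.  206.9] F [-0.2  0.4 -0.9] M [-0.04 -0.05 -0.02] w 26.2 q [ 0.06  0.36  1.66  0.    1.12 -0.12] zyaw 10.61 xaxis [ 0.008  0.001 -1.   ]
[274.37383201 249.14095584] [array([283.77107356, 268.55531771]), array([266.84202073, 260.94486706])]
234 224
```

View pics/lift.png

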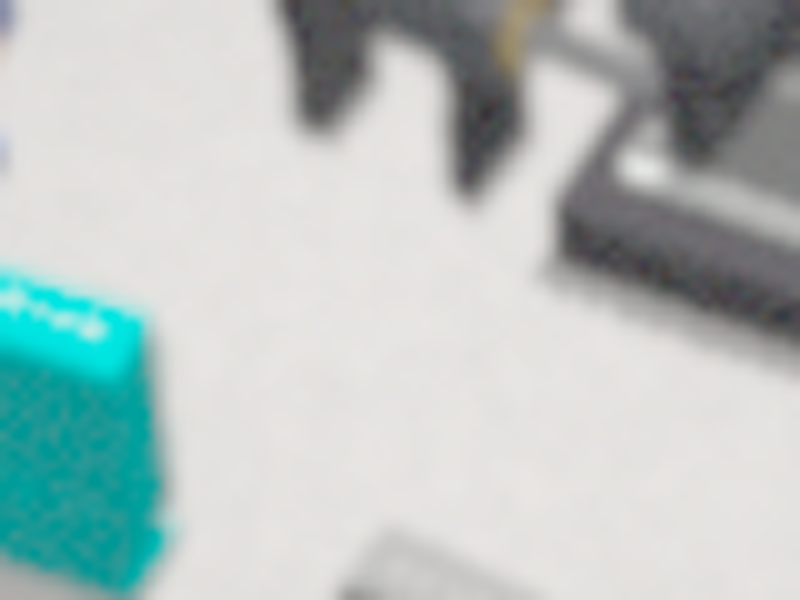

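View pics/grip.png

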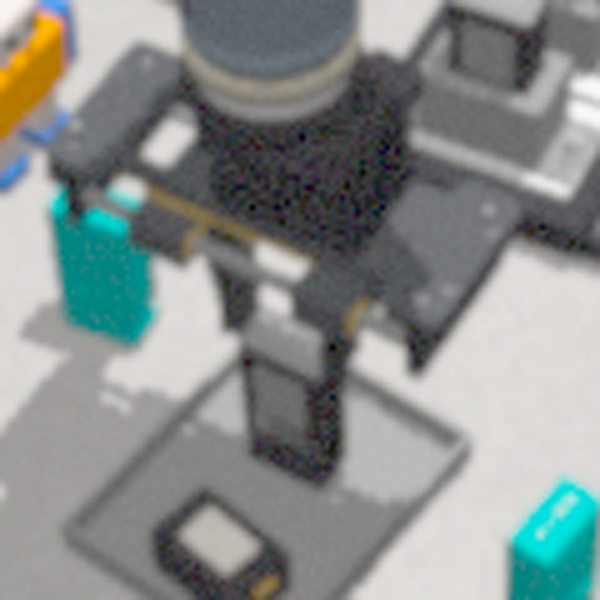

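The fingers closed only on the pack's top few millimetres and slipped off when I lifted. The real tips sit about 25 mm behind the reported TCP at this opening. The pack still stands where it was (top corner at side px about (273,277)), so I'll regrip about 18 mm lower.

play_rows --rows "0 0 0 0 0 0 0.15;0 0 0 0 0 0 0.15;0 0 0 0 0 0 0.15;0 0 0 0 0 0 0.15;0 0 0 0 0 0 0.15;0 0 0 0 0 0 0.15;0 0 0 0 0 0 0.15;0 0 0 0 0 0 0.15"

```text
time: 6.1
position: [0.5053, 0.1428, 0.2041]
tool_rot: [-0.065, 0.703, 0.065, 0.705]
ft_force: [0.3, -1.1, 0.1]
grip_width: 0.0698
```

```bash
python3 - <<'E'
from h import *
to([.505,.1435,.037],10.5)
s=np.mean([imaging.camera("side").astype(float) for _ in range(4)],0).astype(np.uint8)
h=cv2.cvtColor(s,cv2.COLOR_BGR2GRAY)
for n in range(272,296): print(n,h[n,264:292])
E
```

```text
t 6.1 pos [505.3 142.8 204.1] F [ 0.3 -1.1  0.1] M [-0.04 -0.08  0.04] w 69.8 q [ 0.06  0.37  1.66  0.    1.12 -0.12] zyaw 10.6 xaxis [ 0.002  0.    -1.   ]
rotvec [0.0018 0.0021 0.    ] shift now-axes [167.1   0.7  -0.5] shift goal-axes [167.1   0.7  -0.2]
272 [190 189 189 190 192 192 194 193 193 193 192 191 192 194 197 198 196 194
 192 193 194 195 199 198 196 194 194 193]
273 [190 188 188 190 191 191 191 193 193 193 193 193 194 195 195 196 195 194
 192 191 191 194 198 197 196 195 194 192]
274 [190 188 188 190 190 191 192 193 193 193 194 194 193 193 193 192 191 192
 191 189 188 192 196 197 194 194 192 191]
275 [192 190 189 189 191 193 193 191 189 188 189 192 193 193 192 190 190 190
 190 189 189 193 193 193 193 193 192 191]
276 [191 192 189 189 192 195 191 183 172 170 176 185 189 191 191 192 193 191
 191 190 192 193 191 191 192 191 191 190]
277 [190 190 189 188 190 191 185 169 154 149 155 166 173 180 187 191 193 194
 192 193 192 192 190 191 192 191 190 190]
278 [191 191 190 189 188 183 168 151 140 137 138 145 152 159 170 181 189 193
 193 193 191 190 189 192 192 190 190 191]
279 [190 
[... 1257 characters left out ...]

 28 47 68 93]
290 [64 73 92 89 55 24 31 42 47 45 43 41 38 33 26 23 29 36 46 45 32 21 10 15
 25 37 48 60]
291 [ 73  97 113 106  67  29  28  40  43  48  47  48  46  42  38  29  23  19
  26  24  17  14  14  16  26  43  54  52]
292 [ 98 117 127 112  72  33  28  37  44  48  46  47  46  47  42  41  32  17
  14  14   9  11  17  18  33  54  64  62]
293 [119 130 130 114  76  34  25  35  44  44  47  47  46  45  45  44  35  18
  12  14  12  11   9  20  42  66  76  72]
294 [129 135 131 116  83  39  24  38  45  47  46  46  47  46  45  45  37  21
  11   9  15  13  15  21  52  80  98  96]
295 [134 135 132 120  87  43  26  35  44  44  46  47  47  46  46  45  37  20
   9  13  12   8  12  19  51  92 116 120]
```

play_rows --rows "0 0 0 35 0.7 0 0.15;0 0 0 35 0 0 0.15;0 0 0 35 0 0 0.15;0 0 0 25 0 0 0.15;0 0 0 20 0 0 0.15;0 0 0 12 0 0 0.15;0 0 0 5 0 0 0.15;0 0 0 0 0 0 0.15"

```text
time: 6.97
position: [0.5048, 0.1435, 0.0359]
tool_rot: [-0.065, 0.704, 0.065, 0.704]
ft_force: [0.1, -0.2, 0.7]
grip_width: 0.0739
```

play_rows --rows "0 0 0 0 0 0 0.4;0 0 0 0 0 0 0.6;0 0 0 0 0 0 0.8;0 0 0 0 0 0 0.8;0 0 0 0 0 0 0.8;0 0 0 0 0 0 0.8;0 0 0 0 0 0 0.8;0 0 0 0 0 0 0.8" --squeeze 35

```text
time: 7.63
position: [0.5059, 0.1436, 0.0375]
tool_rot: [-0.065, 0.703, 0.065, 0.705]
ft_force: [-0.2, 0.1, 4.4]
grip_width: 0.0414
```

play_rows --rows "0 0 0 0 0 0 0.8;0 0 0 0 0 0 0.8;0 0 0 -3 0 0 0.8;0 0 0 -5 0 0 0.8;0 0 0 -5 0 0 0.8;0 0 0 -5 0 0 0.8;0 0 0 0 0 0 0.8;0 0 0 0 0 0 0.8"

```text
time: 8.3
position: [0.5057, 0.1436, 0.0554]
tool_rot: [-0.065, 0.703, 0.065, 0.705]
ft_force: [0.9, -0.5, -1.1]
grip_width: 0.0417
```

```bash
python3 - <<'E'
from h import *
st()
E
```

```text
t 8.3 pos [505.7 143.6  55.4] F [ 0.9 -0.5 -1.1] M [-0.   -0.12  0.02] w 41.7 q [ 0.06  0.59  1.8   0.    0.76 -0.12] zyaw 10.6 xaxis [ 0.003  0.    -1.   ]
```

Holding: the opening is still 41.7 mm and the load is about 1.1 N. Lifting to look at the notch.

play_rows --rows "0 0 0 -20 0 0 0.8;0 0 0 -30 0 0 0.8;0 0 0 -35 0 0 0.8;0 0 0 -35 0 0 0.8;0 0 0 -20 0 0 0.8;0 0 0 -10 0 0 0.8;0 0 0 0 0 0 0.8;0 0 0 0 0 0 0.8"

```text
time: 8.97
position: [0.5044, 0.1435, 0.2043]
tool_rot: [-0.065, 0.704, 0.065, 0.704]
ft_force: [0.1, 0.5, -1.9]
grip_width: 0.0412
```

```bash
python3 - <<'E'
from h import *
o,R=st()
s=np.mean([imaging.camera("side").astype(float) for _ in range(4)],0)
c=o["position"]-[0,0,.034] # nominal pack origin
print("foot corners exp",[np.round(proj("side",c+R@[0,j,k]),1) for j,k in((-.011,-.021),(-.011,.021),(.011,-.021),(.011,.021))])
u,v=proj("side",c).astype(int)
im=np.clip(255*(s[v-40:v+20,u-40:u+40]/255)**.4,0,255).astype(np.uint8)
im=cv2.resize(im,(800,600),interpolation=cv2.INTER_CUBIC);print(u-40,v-40)
cv2.imwrite("pics/lift2.png",im);np.save("lift2.npy",s)
E
```

```text
t 8.97 pos [504.4 143.5 204.3] F [ 0.1  0.5 -1.9] M [-0.03 -0.05  0.02] w 41.2 q [ 0.06  0.37  1.66  0.    1.12 -0.12] zyaw 10.6 xaxis [ 0.001  0.    -1.   ]
foot corners exp [array([287.2, 261.5]), array([270.1, 254. ]), array([281.8, 268.6]), array([264.6, 261. ])]
235 221
```

View pics/lift2.png

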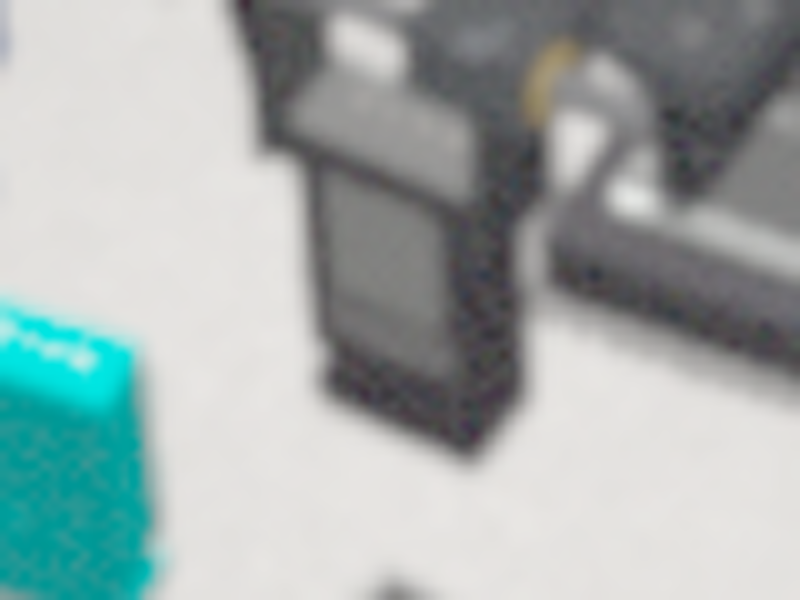

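```bash
python3 - <<'E'
from h import *
s=np.load("lift2.npy").mean(2)
for v in range(238,266):
    r=s[v]; m=100
    L=next((u for u in range(258,285) if r[u]>m>=r[u+1]),None);Rr=next((u for u in range(294,272,-1) if r[u]>m>=r[u-1]),None)
    f=lambda a,b:a+(r[a]-m)/(r[a]-r[b])*(b-a)
    print(v,L and round(f(L,L+1),2),Rr and round(f(Rr,Rr-1),2))
E
```

```text
238 264.06 290.62
239 264.34 None
240 264.51 None
241 264.63 None
242 264.69 None
243 264.75 None
244 264.8 None
245 264.87 None
246 264.92 None
247 264.95 None
248 265.03 None
249 265.18 None
250 265.33 None
251 265.42 None
252 265.54 288.76
253 265.66 287.79
254 265.84 287.53
255 266.32 287.5
256 266.61 287.52
257 266.46 287.54
258 266.19 287.56
259 266.21 287.54
260 266.66 287.41
261 267.67 287.01
262 269.58 286.26
263 271.77 285.45
264 273.92 284.73
265 276.25 283.99
```

Candidates are resolved. The silhouette's left edge is indented about 0.8 px at rows 255–257, 15 mm above the foot, and the right edge is straight. So the notch is on the +x edge, already facing the plunger side, and no half turn is needed. Moving to the bay.

```bash
python3 - <<'E'
from h import *
to([.585,-.189,.19],14.7)
E
```

```text
t 9.17 pos [503.8 143.4 203.1] F [ 0.8  0.5 -0.8] M [ 0.02 -0.09  0.03] w 41.6 q [ 0.06  0.37  1.66  0.    1.12 -0.12] zyaw 10.6 xaxis [-0.002  0.    -1.   ]
rotvec [-0.0716 -0.0022 -0.0006] shift now-axes [  12.9 -341.7   18.7] shift goal-axes [  13.1 -342.1   -5.8]
```

play_rows --rows "0 0 0 0 -20 1 0.8;0 0 0 0 -35 2 0.8;0 0 0 0 -39 2 0.8;0 0 0 0 -39 2 0.8;0 0 0 0 -39 2 0.8;0 0 0 0 -39 2 0.8;0 0 0 0 -39 2 0.8;0 0 0 0 -39 2 0.8"

```text
time: 9.83
position: [0.5725, -0.1394, 0.2035]
tool_rot: [-0.065, 0.704, 0.066, 0.704]
ft_force: [1.5, 0.2, -2.0]
grip_width: 0.0418
```

play_rows --rows "0 0 0 0 -32 2 0.8;0 0 0 0 -21 1.7 0.8;-0.036 0 0 0 0 0 0.8;-0.036 -0.002 0 0 0 0 0.8;0 0 0 0 0 0 0.8;0 0 0 0 0 0 0.8;0 0 0 0 0 0 0.8"

```text
time: 10.42
position: [0.586, -0.1887, 0.2042]
tool_rot: [-0.09, 0.7, 0.091, 0.702]
ft_force: [-0.2, 0.3, -1.1]
grip_width: 0.0415
```

```bash
python3 - <<'E'
from h import *
to([.585,-.189,.130],14.7)
E
```

```text
t 10.42 pos [ 586.  -188.7  204.2] F [-0.2  0.3 -1.1] M [-0.01 -0.12 -0.  ] w 41.5 q [-0.49  0.49  1.44  0.    1.21 -0.75] zyaw 14.7 xaxis [ 0.002  0.002 -1.   ]
rotvec [ 0.      0.0027 -0.001 ] shift now-axes [74.2 -0.1 -1.3] shift goal-axes [74.2 -0.  -1.1]
```

play_rows --rows "0 0 0 25 0 0 0.8;0 0 0 25 0 0 0.8;0 0 0 15 0 0 0.8;0 0 0 9 0 0 0.8;0 0 0 0 0 0 0.8;0 0 0 0 0 0 0.8"

```text
time: 10.92
position: [0.5869, -0.1889, 0.1311]
tool_rot: [-0.091, 0.7, 0.091, 0.703]
ft_force: [-0.0, -0.7, -0.7]
grip_width: 0.0416
```

```bash
python3 - <<'E'
from h import *
o,R=st()
S=[np.mean([imaging.camera(n).astype(float) for _ in range(4)],0) for n in("side","top")]
c=o["position"]-[0,0,.034]
print("foot exp",[np.round(proj("side",c+R@[0,j,k]),1) for j,k in((-.011,-.021),(-.011,.021),(.011,-.021),(.011,.021))])
def cr(im,x,y,w,h,W):
    f=W/w;c=cv2.resize(np.clip(255*(im[y:y+h,x:x+w]/255)**.45,0,255).astype(np.uint8),(W,int(h*f)),interpolation=cv2.INTER_CUBIC)
    for j in range(0,w,5): cv2.putText(c,str(x+j),(int((j+.5)*f)-8,8),0,.3,(0,0,255));cv2.line(c,(int((j+.5)*f),9),(int((j+.5)*f),14),(0,0,255))
    for j in range(0,h,5): cv2.putText(c,str(y+j),(0,int((j+.5)*f)+3),0,.3,(0,0,255))
    return c
a=cr(S[0],310,155,60,70,500);b=cr(S[1],360,200,50,50,290)
out=np.zeros((600,800,3),np.uint8);out[:a.shape[0],:500]=a;out[:b.shape[0],505:795]=b
cv2.imwrite("pics/bay.png",out);np.savez("bay.npz",s=S[0],t=S[1])
E
```

```text
t 10.92 pos [ 586.9 -188.9  131.1] F [-0.  -0.7 -0.7] M [-0.02 -0.1   0.01] w 41.6 q [-0.49  0.58  1.51  0.    1.06 -0.75] zyaw 14.74 xaxis [ 0.004  0.001 -1.   ]
foot exp [array([350.1, 185.4]), array([334.9, 180.5]), array([346.7, 190.9]), array([331.4, 185.9])]
```

View pics/bay.png

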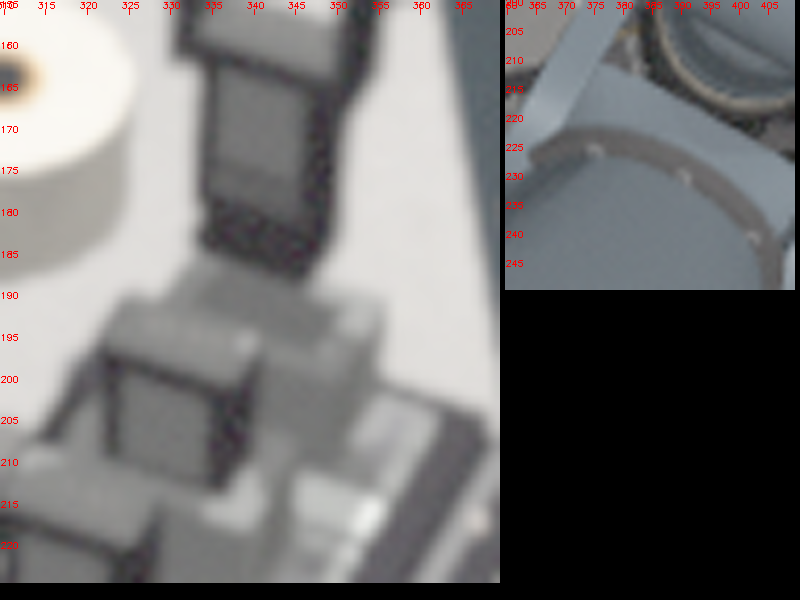

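```bash
python3 - <<'E'
from h import *
s=np.load("avg.npz")["s"].mean(2)
print(s[178:202:1,345].round(),s[178:202,340].round())
P=[]
for u in range(338,353):
    col=s[178:196,u];top=col[:3].mean();
    lo=s[int(186+(u-334)*.3)+1,u];m=(top+lo)/2
    k=np.where(col<m)[0][0];P.append((u,178+k-1+(col[k-1]-m)/(col[k-1]-col[k])))
P=np.array(P);a,b=np.polyfit(P[:,0],P[:,1],1);print("rim line slope",a,"v@345",a*345+b,"res",np.std(P[:,1]-a*P[:,0]-b))
y=np.radians(14.7);ex=np.array([np.cos(y),np.sin(y),0]);ey=np.array([-np.sin(y),np.cos(y),0])
c0=np.array([.585,-.189,.077])
for off in(-.004,0,.004):
    A,B=[proj("side",c0+ey*(off-.02)+ex*k) for k in(-.032,.032)]
    sl=(A[1]-B[1])/(A[0]-B[0]);print(off,"pred slope",sl,"v@345",A[1]+sl*(345-A[0]))
# pack in hand: +y foot edge at lift
L=np.array([(267.67,261),(269.58,262),(271.77,263),(273.92,264),(276.25,265)])
y=np.radians(10.6);ex=np.array([np.cos(y),np.sin(y),0]);ey=np.array([-np.sin(y),np.cos(y),0])
c=np.array([.5040,.1434,.2035-.0345])
for off in(-.004,0,.004):
    A,B=[proj("side",c+ey*(off+.011)+ex*k) for k in(-.0175,.0175)]
    sl=(A[1]-B[1])/(A[0]-B[0]);print("pack",off,A[1]+sl*(272-A[0]),"obs",np.polyval(np.polyfit(L[:,0],L[:,1],1),272))
E
```

```text
[188. 187. 187. 187. 187. 190. 190. 188. 178. 155. 131. 105.  74.  52.
  47.  47.  47.  56.  84. 110. 113.  89.  59.  48.] [188. 186. 186. 187. 186. 186. 182. 165. 140. 117.  89.  60.  49.  46.
  48.  63.  91. 109.  98.  77.  53.  33.  25.  22.]
rim line slope 0.26246097740831625 v@345 187.83878672940213 res 0.2249809327737916
-0.004 pred slope 0.3182787164156298 v@345 185.95856300016695
0 pred slope 0.31886380662976216 v@345 187.1214527202083
0.004 pred slope 0.3194510661408751 v@345 188.28865400297414
pack -0.004 262.8995127210232 obs 263.07526599170023
pack 0 264.6345679245315 obs 263.07526599170023
pack 0.004 266.37817767961474 obs 263.07526599170023
```

```bash
python3 - <<'E'
from h import *
to([.5842,-.1858,.116],14.7)
E
```

```text
t 11.32 pos [ 587.1 -189.3  131.8] F [ 0.8  0.1 -0.7] M [ 0.05 -0.13  0.01] w 41.8 q [-0.49  0.57  1.51  0.    1.06 -0.75] zyaw 14.72 xaxis [ 0.005  0.    -1.   ]
rotvec [0.0004 0.0049 0.001 ] shift now-axes [15.8  4.2 -1.9] shift goal-axes [15.8  4.1 -1.9]
```

play_rows --rows "0 0.005 0.001 6 4.1 -1.9 0.8;0 0 0 6 0 0 0.8;0 0 0 3 0 0 0.8;0 0 0 0 0 0 0.8;0 0 0 0 0 0 0.8;0 0 0 0 0 0 0.8"

```text
time: 11.82
position: [0.584, -0.1857, 0.1159]
tool_rot: [-0.09, 0.702, 0.091, 0.701]
ft_force: [0.5, -0.3, -1.1]
grip_width: 0.0417
```

play_rows --rows "0 0 0 1 0 0 0.8;0 0 0 1 0 0 0.8;0 0 0 1 0 0 0.8;0 0 0 1 0 0 0.8;0 0 0 0 0 0 0.8"

```text
time: 12.23
position: [0.5837, -0.1856, 0.1119]
tool_rot: [-0.09, 0.702, 0.091, 0.701]
ft_force: [0.6, 0.1, -1.6]
grip_width: 0.0419
```

play_rows --rows "0 0 0 0.7 0 0 0.8;0 0 0 0.7 0 0 0.8;0 0 0 0 0 0 0.8;0 0 0 0 0 0 0.8"

```text
time: 12.57
position: [0.584, -0.1858, 0.1113]
tool_rot: [-0.091, 0.702, 0.091, 0.701]
ft_force: [-1.1, 0.6, 4.0]
grip_width: 0.0415
```

play_rows --rows "0 0 0 0.6 0 0 0.8;0 0 0 0 0 0 0.8;0 0 0 0 0 0 0.8"

```text
time: 12.82
position: [0.5841, -0.186, 0.1113]
tool_rot: [-0.091, 0.701, 0.091, 0.701]
ft_force: [-2.3, 0.7, 7.4]
grip_width: 0.0417
```

```bash
python3 - <<'E'
from h import *
A=[]
for _ in range(10):
    imaging.camera("side");o=readout.get_obs();A.append(np.r_[o["ft_force"],o["moment"]])
print(np.mean(A,0).round(3),np.std(A,0).round(3));o,R=st()
print("tool-axes F,M",(R.T@np.mean(A,0)[:3]).round(2),(R.T@np.mean(A,0)[3:]).round(3))
E
```

```text
[-1.819  0.216  7.039  0.088  0.399  0.017] [0.436 0.38  0.358 0.027 0.035 0.028]
t 13.32 pos [ 584.1 -185.9  111.2] F [-2.1 -0.1  7.2] M [0.03 0.45 0.03] w 41.9 q [-0.49  0.6   1.53 -0.    1.01 -0.75] zyaw 14.74 xaxis [-0. -0. -1.]
tool-axes F,M [-7.04  0.67 -1.71] [-0.017  0.364  0.187]
```

play_rows --rows "0 0 0 0 -0.5 0 0.8;0 0 0 0 -0.5 0 0.8;0 0 0 0 0 0 0.8"

```text
time: 13.57
position: [0.5842, -0.1863, 0.1112]
tool_rot: [-0.09, 0.702, 0.091, 0.701]
ft_force: [-1.6, 1.3, 7.8]
grip_width: 0.0421
```

play_rows --rows "0 0 0 0 -0.5 0 0.8;0 0 0 0 -0.5 0 0.8;0 0 0 0 0 0 0.8"

```text
time: 13.82
position: [0.5842, -0.1867, 0.1112]
tool_rot: [-0.09, 0.702, 0.091, 0.701]
ft_force: [-1.0, 2.3, 9.1]
grip_width: 0.0415
```

play_rows --rows "0 0 0 -0.3 -0.5 0 0.8;0 0 0 0 -0.5 0 0.8;0 0 0 0 0 0 0.8"

```text
time: 14.07
position: [0.5847, -0.1885, 0.1101]
tool_rot: [-0.09, 0.702, 0.091, 0.701]
ft_force: [-0.8, 0.0, -1.8]
grip_width: 0.0417
```

play_rows --rows "0 0 0 0 -0.5 0 0.8;0 0 0 0 -0.5 0 0.8;0 0 0 0 0 0 0.8"

```text
time: 14.32
position: [0.5845, -0.189, 0.1097]
tool_rot: [-0.09, 0.702, 0.091, 0.701]
ft_force: [-0.5, 1.5, -1.8]
grip_width: 0.0418
```

play_rows --rows "0 0 0 0 -0.5 0 0.8;0 0 0 0 -0.5 0 0.8;0 0 0 0 0 0 0.8"

```text
time: 14.57
position: [0.5846, -0.1895, 0.1099]
tool_rot: [-0.09, 0.702, 0.092, 0.7]
ft_force: [-1.1, 3.4, -2.3]
grip_width: 0.0417
```

It dropped into the mouth: Fz fell to free weight and z went below the rim. Backing off the side wall and descending.

play_rows --rows "0 0 0 0 1 0 0.8;0 0 0 0 0.8 0 0.8;0 0 0 0 0 0 0.8;0 0 0 2 0 0 0.8;0 0 0 2 0 0 0.8;0 0 0 0 0 0 0.8"

```text
time: 15.07
position: [0.5847, -0.1889, 0.1061]
tool_rot: [-0.09, 0.702, 0.091, 0.701]
ft_force: [-0.7, 1.3, -2.1]
grip_width: 0.0417
```

play_rows --rows "0 0 0 1.5 0 0 0.8;0 0 0 1.5 0 0 0.8;0 0 0 1.5 0 0 0.8;0 0 0 1.5 0 0 0.8;0 0 0 0 0 0 0.8;0 0 0 0 0 0 0.8"

```text
time: 15.57
position: [0.5846, -0.1888, 0.1001]
tool_rot: [-0.09, 0.702, 0.091, 0.701]
ft_force: [-0.5, 1.1, -1.7]
grip_width: 0.0418
```

```bash
python3 - <<'E'
from h import *
o,R=st();print("F tool",(R.T@o["ft_force"]).round(2))
E
```

```text
t 15.57 pos [ 584.6 -188.8  100.1] F [-0.5  1.1 -1.7] M [0.3  0.   0.03] w 41.8 q [-0.49  0.61  1.53 -0.    0.99 -0.75] zyaw 14.73 xaxis [-0.001  0.    -1.   ]
F tool [ 1.75  1.16 -0.23]
```

play_rows --rows "0 0 0 1.5 0.5 0 0.8;0 0 0 1.5 0 0 0.8;0 0 0 1.5 0 0 0.8;0 0 0 1.5 0 0 0.8;0 0 0 0 0 0 0.8;0 0 0 0 0 0 0.8"

```text
time: 16.07
position: [0.5846, -0.1885, 0.0943]
tool_rot: [-0.091, 0.702, 0.091, 0.701]
ft_force: [0.0, -0.5, -1.2]
grip_width: 0.0418
```

play_rows --rows "0 0 0 1 0 0 0.8;0 0 0 1 0 0 0.8;0 0 0 1 0 0 0.8;0 0 0 0 0 0 0.8"

```text
time: 16.4
position: [0.5845, -0.1883, 0.0912]
tool_rot: [-0.09, 0.702, 0.091, 0.701]
ft_force: [-0.7, -0.6, -1.0]
grip_width: 0.0417
```

play_rows --rows "0 0 0 1 0 0 0.8;0 0 0 1 0 0 0.8;0 0 0 0 0 0 0.8"

```text
time: 16.65
position: [0.5844, -0.1882, 0.0892]
tool_rot: [-0.09, 0.702, 0.091, 0.701]
ft_force: [-0.1, -0.1, -1.3]
grip_width: 0.0416
```

play_rows --rows "0 0 0 0.7 0 0 0.8;0 0 0 0.7 0 0 0.8;0 0 0 0 0 0 0.8"

```text
time: 16.9
position: [0.5844, -0.1883, 0.0879]
tool_rot: [-0.09, 0.702, 0.091, 0.701]
ft_force: [-0.0, 0.0, -1.5]
grip_width: 0.0421
```

play_rows --rows "0 0 0 0.7 0 0 0.8;0 0 0 0.7 0 0 0.8;0 0 0 0 0 0 0.8"

```text
time: 17.15
position: [0.584, -0.1884, 0.0868]
tool_rot: [-0.091, 0.702, 0.091, 0.701]
ft_force: [-1.7, 0.4, 2.3]
grip_width: 0.042
```

play_rows --rows "0 0 0 0.7 0 0 0.8;0 0 0 0.7 0 0 0.8;0 0 0 0 0 0 0.8"

```text
time: 17.4
position: [0.5841, -0.1886, 0.0863]
tool_rot: [-0.091, 0.702, 0.091, 0.701]
ft_force: [-4.0, -0.5, 6.3]
grip_width: 0.0418
```

play_rows --rows "0 0 0 0.6 0 0 0.8;0 0 0 0.6 0 0 0.8;0 0 0 0 0 0 0.8" --squeeze 45

```text
time: 17.65
position: [0.5842, -0.1887, 0.0859]
tool_rot: [-0.091, 0.702, 0.091, 0.701]
ft_force: [-4.7, -0.2, 10.0]
grip_width: 0.0416
```

play_rows --rows "0 0 0 0.6 0 0 0.8;0 0 0 0.4 0 0 0.8;0 0 0 0 0 0 0.8"

```text
time: 17.9
position: [0.5842, -0.1887, 0.0851]
tool_rot: [-0.091, 0.702, 0.091, 0.701]
ft_force: [-4.1, 0.1, 10.5]
grip_width: 0.0416
```

play_rows --rows "0 0 0 0.5 0 0 0.8;0 0 0 0 0 0 0.8"

```text
time: 18.07
position: [0.5842, -0.1887, 0.0844]
tool_rot: [-0.091, 0.702, 0.091, 0.701]
ft_force: [-4.5, -0.1, 9.8]
grip_width: 0.0412
```

play_rows --rows "0 0 0 0.5 0 0 0.8;0 0 0 0.5 0 0 0.8;0 0 0 0.5 0 0 0.8;0 0 0 0 0 0 0.8"

```text
time: 18.4
position: [0.5841, -0.1886, 0.0821]
tool_rot: [-0.091, 0.702, 0.091, 0.701]
ft_force: [-3.0, -0.4, 5.4]
grip_width: 0.0413
```

play_rows --rows "0 0 0 0.5 0 0 0.8;0 0 0 0.5 0 0 0.8;0 0 0 0.5 0 0 0.8;0 0 0 0 0 0 0.8"

```text
time: 18.73
position: [0.584, -0.1885, 0.08]
tool_rot: [-0.091, 0.702, 0.091, 0.701]
ft_force: [-2.7, -1.3, 4.4]
grip_width: 0.0413
```

play_rows --rows "0 0 0 0.5 0 0 0.8;0 0 0 0.5 0 0 0.8;0 0 0 0.5 0 0 0.8;0 0 0 0 0 0 0.8"

```text
time: 19.07
position: [0.5841, -0.1884, 0.0778]
tool_rot: [-0.09, 0.702, 0.091, 0.701]
ft_force: [-3.3, -1.5, 2.1]
grip_width: 0.0415
```

play_rows --rows "0 0 0 0.6 0 0 0.8;0 0 0 0.6 0 0 0.8;0 0 0 0.6 0 0 0.8;0 0 0 0 0 0 0.8"

```text
time: 19.4
position: [0.5841, -0.1882, 0.0758]
tool_rot: [-0.09, 0.702, 0.091, 0.701]
ft_force: [-3.9, -1.7, 1.3]
grip_width: 0.0417
```

play_rows --rows "0 0 0 0.6 0 0 0.8;0 0 0 0.6 0 0 0.8;0 0 0 0.6 0 0 0.8;0 0 0 0 0 0 0.8"

```text
time: 19.73
position: [0.584, -0.1881, 0.0738]
tool_rot: [-0.09, 0.702, 0.091, 0.701]
ft_force: [-4.1, -1.5, 0.5]
grip_width: 0.0418
```

play_rows --rows "0 0 0 0.6 0 0 0.8;0 0 0 0.6 0 0 0.8;0 0 0 0 0 0 0.8"

```text
time: 19.98
position: [0.5841, -0.1881, 0.0724]
tool_rot: [-0.09, 0.702, 0.091, 0.701]
ft_force: [-4.1, -2.6, -3.0]
grip_width: 0.0416
```

play_rows --rows "0 0 0 0.4 0 0 0.8;0 0 0 0.4 0 0 0.8;0 0 0 0 0 0 0.8"

```text
time: 20.23
position: [0.5841, -0.1881, 0.0719]
tool_rot: [-0.09, 0.702, 0.091, 0.701]
ft_force: [-4.1, -3.1, -2.2]
grip_width: 0.0414
```

play_rows --rows "0 0 0 0.4 0 0 0.8;0 0 0 0.4 0 0 0.8;0 0 0 0 0 0 0.8"

```text
time: 20.48
position: [0.5841, -0.1881, 0.0715]
tool_rot: [-0.09, 0.702, 0.091, 0.701]
ft_force: [-4.2, -2.5, -0.8]
grip_width: 0.0415
```

play_rows --rows "0 0 0 0.4 0 0 0.8;0 0 0 0.4 0 0 0.8;0 0 0 0 0 0 0.8"

```text
time: 20.73
position: [0.5842, -0.1883, 0.0715]
tool_rot: [-0.09, 0.702, 0.091, 0.701]
ft_force: [-5.3, -2.0, 4.1]
grip_width: 0.0413
```

Rigid floor at TCP z = 71.5 mm, exactly where fully home was predicted. Releasing slowly and backing up.

play_rows --rows "0 0 0 0.4 0 0 0.8;0 0 0 0 0 0 0.8;0 0 0 0 0 0 0.5;0 0 0 0 0 0 0.4;0 0 0 0 0 0 0.3;0 0 0 0 0 0 0.2;0 0 0 0 0 0 0.2;0 0 0 0 0 0 0.2"

```text
time: 21.4
position: [0.5851, -0.1881, 0.0704]
tool_rot: [-0.09, 0.701, 0.091, 0.701]
ft_force: [-0.5, -0.8, 1.3]
grip_width: 0.0669
```

play_rows --rows "0 0 0 0 0 0 0.2;0 0 0 0 0 0 0.2;0 0 0 -5 0 0 0.2;0 0 0 -20 0 0 0.2;0 0 0 -30 0 0 0.2;0 0 0 -35 0 0 0.2;0 0 0 -35 0 0 0.2;0 0 0 -10 0 0 0.2"

```text
time: 22.07
position: [0.5879, -0.1899, 0.2118]
tool_rot: [-0.093, 0.698, 0.089, 0.704]
ft_force: [0.4, -0.5, 1.0]
grip_width: 0.0696
```

play_rows --rows "0 0 0 0 -35 0 0.2;0 0 0 0 -40 0 0.2;0 0 0 0 -40 0 0.2;0 0 0 0 -40 0 0.2;0 0 0 0 -20 0 0.2;0 0 0 0 0 0 0.2;0 0 0 0 0 0 0.2"

```text
time: 22.65
position: [0.6285, -0.3584, 0.2041]
tool_rot: [-0.089, 0.702, 0.091, 0.701]
ft_force: [-0.1, -0.1, 0.7]
grip_width: 0.0697
```

```bash
python3 - <<'E'
from h import *
st()
S=[np.mean([imaging.camera(n).astype(float) for _ in range(3)],0) for n in("side","top")]
def cr(im,x,y,w,h,W):
    f=W/w;return cv2.resize(np.clip(255*(im[y:y+h,x:x+w]/255)**.5,0,255).astype(np.uint8),(W,int(h*f)),interpolation=cv2.INTER_CUBIC)
out=np.zeros((600,800,3),np.uint8)
a=cr(S[0],285,160,80,80,500);out[:500,:500]=a
b=cr(S[1],310,200,100,75,295);out[:b.shape[0],503:798]=b
c=cr(S[0],0,0,640,480,295);out[300:300+c.shape[0],503:798]=c
cv2.imwrite("pics/end.png",out)
E
```

```text
t 22.65 pos [ 628.5 -358.4  204.1] F [-0.1 -0.1  0.7] M [ 0.01 -0.1  -0.  ] w 69.7 q [-0.67  0.65  1.13  0.    1.37 -0.93] zyaw 14.61 xaxis [-0.002  0.002 -1.   ]
```

View pics/end.png

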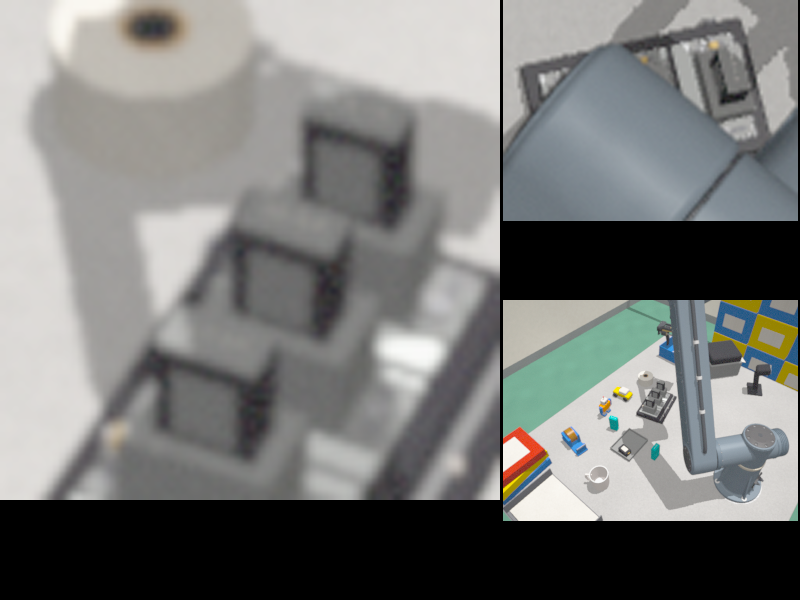

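The pack stands upright in the third bay, at the same height as its neighbours. The top-left corners in the crop, (155,350), (232,232) and (303,118), are evenly spaced, and the bystanders look unmoved. Handing in.

```bash
python3 -c "
from rig import robot
print(robot.hand_in())"
```

```text
the job is handed in; nothing more can be done
None
```

The battery pack is standing in the charger's free bay, foot down with the notched edge towards the plunger. I released it, backed the arm clear, and handed the job in at about 23 s of the 58 s allowed.

- **Grasp:** The first grip caught only the top few millimetres and slipped off on lifting. I gripped again about 17 mm lower and that held. A closer image showed the notch on the +x edge, already facing the plunger, so no half turn was needed.
- **Finding the mouth:** The first touch landed on the rim. Sliding about 3 mm in −y under 7–10 N dropped the foot into the mouth.
- **Pushing home:** The highest wrist force I read along the push was about 10.5 N, while passing the ball. Near the end the reading turned to a downward pull, which fits the ball snapping into the notch. The floor came at a tool height of 71.5 mm, exactly where fully home was predicted.
- **Last checks:** The last picture shows the pack upright, with its top in line with the two charged packs. The bystanders I could see look unmoved, but I judged that by eye and did not measure it.
- **Disagreements:** The two cameras differed by 3–6 mm on positions. The image estimate of the mouth was about 3 mm off in y, and feeling for it corrected that. The visible fingertips sat roughly 25 mm higher than the reported tool point.

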